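Counterweight and crack open the dry box lid

TASK

Slide the thick-walled steel collar down over the upright post behind the hinge of the dry box's lid until it rests on the tail plate, as the lid's counterweight, and let go of it with the lid still shut. Then take the bar handle at the front of the lid, pull the lid free of its clinging gasket without letting it fly open, and finish while still holding it by the handle, steady, with a gap of about 20 mm under its front edge. Leave the other things on the bench where they are.

Things in the scene. Friction and masses are not known exactly. Their poses are not given: they have to be found in the camera images.
- collar: Thick-walled plain steel ring, axis upright, on the bench: 44 mm outer diameter, 20 mm bore, 30 mm tall, about 0.28 kg. Origin at the centre of its underside, z along its axis. Two other metal rings stand near it and the three swap places: a thin-walled tube (34 mm across, 36 mm tall) and a flat ring (46 mm across, 10 mm tall).
- dry_box: Fixed clear plastic box with microscope objectives inside, 140 mm (x) by 180 mm (y) by 100 mm tall, with a black hinged lid on top. Origin at the centre of its underside, z up; its x axis points from the lid's handle (front, towards the robot) to the hinge and post (rear). Turned up to about 25 degrees either way.
- post_foot (a point): Foot of the upright steel post (16 mm diameter, 45 mm tall, its top 5 mm tapered), on the top face of the lid's tail plate (60 mm wide, 10 mm thick, sticking out 78 mm behind the hinge). With the lid shut it is at box x = +0.12, y = 0, 110 mm above the bench, and the post is vertical. Axes of the lid: z along the post.
- handle_mid (a point): Middle of the lid's steel bar handle: a level bar 80 mm long (along y), 14 mm square in section, on two posts 66 mm apart, its middle 30 mm above the lid's top face (23 mm clear under the bar). With the lid shut it is at box x = -0.055, y = 0, 140 mm above the bench. It tilts with the lid.
- lid_front (a point): Middle of the lid's lower front edge. Its height above the bench is 100 mm with the lid shut; the gap under the front edge is this height less 100 mm.
- lid: Black lid plate, 145 x 186 x 10 mm, with its bar handle, tail plate and post. Origin at the middle of the hinge line, level with its underside; axes as the box's when shut.
- lid_hinge (a joint): Lid hinge angle, rad: 0 shut, growing as the front rises, stop at 0.5; read to about 0.01. Hinge line level, along the box's y, at box x = +0.07, 100 mm above the bench; front edge 145 mm and handle bar 125 mm in front of it: a 20 mm gap is 0.138 rad. The gasket clings: it takes about 18 N up at the handle to break free, then 9 N at 0.02 rad and 3 N at 0.14 rad. The lid falls shut if let go.
- thin_tube: Bystander: narrow thin-walled metal tube, 34 mm across, 36 mm tall, upright; origin at its underside.
- flat_ring: Bystander: flat metal ring, 46 mm across, 10 mm tall; origin at its underside.
- eyepiece: Bystander: black eyepiece, 34 mm across, 52 mm tall, upright beside the dry box; origin at its underside.
- cleaner: Bystander: small white bottle, 38 mm across, 95 mm tall, beside the dry box; origin at its underside.
- dish: Bystander: shallow glass dish, 90 mm across, 16 mm tall; origin at its underside.
- slide_case: Bystander: grey flat case, 100 x 80 x 32 mm; origin at its underside.
- driver: Bystander: screwdriver lying on the bench, 150 mm long.
Not all that is in view belongs to the job. Leave any pink look-alike of the collar alone.

How it is judged:
On the way, in this order (a step that is already met when the one before it is completed fails the run):
1. the collar rests on the tail plate around the post, let go, with the lid shut (distance between collar and post_foot below 0.006 m and contact force between each of the arm, the fingers and collar below 0.2 N and value of joint lid_hinge below 0.02 rad), for 0.2 s.
2. the lid is pulled free of the gasket by its handle (value of joint lid_hinge above 0.06 rad and contact force between the fingers and lid_c0 above 1 N), for 0.1 s.
At the end, for the whole second after the job is handed in: The fingers hold the lid's handle bar (over 1 N), the lid is still (under 0.05 rad/s) at 0.09 to 0.20 rad, a gap of 13 to 29 mm under its front edge; the collar sits around the post on the tail plate (within 6 mm of its foot), untouched by the robot; every bystander is within 30 mm of its start (distance between collar and post_foot below 0.006 m and value of joint lid_hinge between 0.09 and 0.2 rad and contact force between the fingers and lid_c0 above 1 N and velocity of joint lid_hinge between -0.05 and 0.05 rad/s and contact force between each of the fingers, the arm and collar below 0.2 N and distance of each of thin_tube, flat_ring, eyepiece, cleaner, dish, slide_case, driver from where it was at the start of the episode below 0.03 m); the arm keeps its last pose, push and grip.
It fails at once if the lid flies open (over 0.29 rad, a gap of over 41 mm) (value of joint lid_hinge above 0.29 rad).
It fails at once if a bystander is pushed more than 30 mm (distance of any of thin_tube, flat_ring, eyepiece, cleaner, dish, slide_case, driver from where it was at the start of the episode above 0.03 m).
It also fails if it takes over 58 s, if anything falls off the work surface, if the arm or the gripper's body presses on something with over 40 N, if the wrist force passes 120 N, or if a joint passes its speed limit or range.

ROBOT

A 7-joint arm with a two-finger parallel gripper is mounted at the origin on the work surface. World frame = base frame: x ahead of the robot, y to its left, z up, the work surface at z = 0. Lengths are in m, angles in rad, forces in N, time in s.
With the tool pointing down it reaches from about 0.4 to 0.9 m from the base axis. Payload 5.5 kg.
Tool frame: the origin (TCP) lies at the very end of the fingers, on their centre line; the grasp point (between the pads) lies 19 mm behind it (arm.grasp_offset is the distance from the TCP to the grasp point, in m); z points along the fingers, y is the direction in which the jaws open and shut (so a half turn about z gives the same grasp; the last joint's range is limited). The gripper opens to 85 mm and grips with 20 to 120 N. Pads are 22 mm wide; open, the fingers measure 114 mm over their backs; the gripper's body (76 mm by 85 mm) begins 54 mm behind the grasp point. The pads swing forward as they close: fully open they stand 13 mm farther back than shut.
Start: joints at [1.38, 0.501, -0.427, 1.55, 0.221, 1.138, -0.21], TCP at [0.285, -0.584, 0.231] pointing down, gripper open.
Joint ranges: [-2.88, 2.88], [-0.31, 2.03], [-1.54, 1.56], [0.2, 2.42], [-1.41, 4.55], [0.19, 2.02], [-2.57, 2.57]. Speed limits (rad/s): [2.57, 2.57, 3.14, 3.14, 3.14, 3.14, 3.14].

INTERFACE

Orientations are given as a unit quaternion [x, y, z, w].
In Python, from plant import arm gives the robot as it stands.
- The arm moves only by the shell command python3 -m pendant 'ROWS' [OPENING] [FORCE]. ROWS is JSON, a list of rows, each a list of 6 numbers: the shift along the tool's x, y, z in units of 25 mm (1.0 is 25 mm), then the turn, a rotation vector about the tool's x, y, z in units of 5 degrees (1.0 is 5 degrees). A call has 1 to 10 rows; each row shifts and turns the commanded pose from where the row before left it, along the tool's axes as they then stand; what a row does not reach is not made up. A row lasts 1/10 s, in which the tool goes at most 50 mm and 8.59 degrees, less where a joint would pass 70% of its speed; a pose out of reach is approached as far as the arm can. A call is refused whole if a number of a shift passes 1 or a number of a turn 1, either way. A call with a gripper value outside its range is refused whole. OPENING is the closure, from -1 (fully open) to 1 (shut), set as the call begins (- or left out, the last holds). The fingers move at their own pace and stop on an object; FORCE is the grip in N (left out, the last holds). Time passes only in rows, so rows that do not move let the fingers close. It gives the time, the measured TCP pose, the force and the opening at its end, in the units of the state.
- arm.get_state(): the state, without advancing time (a new reading comes with each control period).
- arm.grab_frame(name): name is "scene" or "side" or "wrist"; returns the picture (480x640x3 uint8, red, green, blue); there is no depth.
- arm.camera_model(name): a dict with "mtx" (3x3 intrinsics, pixels), "eye" and "rotation" of the camera in the world. Camera axes: x right, y down, z forward; pixel columns grow to the right and rows downward; lengths in m; the calibration is good to about 2 mm. A picture is of the moment at which its call begins: read the wrist's pose just before it. camera_model takes no time and is no camera call; for the wrist camera it gives the pose at the moment of the call.
- arm.finish_job(): hands the job in, once; it reports no verdict.
The state is a dict: "time_s": time; "qpos": joint angles; "joint_vel": joint speeds; "effort": joint torques, N m; "tool_pos": TCP position; "orientation": TCP orientation; "force": force on the tool from outside, world axes, zero at the start; "wrist_torque": the same for the moment, N m; "opening": finger opening in m.
Only numpy, scipy, OpenCV 4.12 (cv2) and the standard library are available. Lean on these libraries where they do the work, as an engineer would, in place of code of your own. Each camera call takes 0.05 s, during which the arm holds its last target. There are 200 camera calls.

## Working session

There is one attempt and no reset: what is moved stays moved. The work goes in short steps, Python scripts to look and compute and a shell command to move; the robot and the scene stay as the last step left them, time stands still between calls to the robot, and variables do not carry over. Pictures are saved under pics/ and viewed, about 8 in all and at most 12, crops included, and the job is handed in when it is done.

```bash
ls; mkdir -p pics; python3 - <<'E'
from plant import arm
import cv2,json
s=arm.get_state(); print(s)
for n in("scene","side"):
    im=arm.grab_frame(n); cv2.imwrite(f"pics/{n}0.png",im[:,:,::-1]); m=arm.camera_model(n); print(n,m)
m=arm.camera_model("wrist");print(m, arm.grasp_offset)
E
```

```text
pics
{'time_s': 0.0, 'qpos': array([ 1.38021164,  0.50182303, -0.42676654,  1.55145204,  0.22077704,
        1.13830255, -0.21030565]), 'joint_vel': array([ 0.00086432,  0.00055281, -0.0003883 , -0.00075137,  0.00048845,
       -0.00034415,  0.00170592]), 'effort': array([-8.99646147e-05, -5.69506145e+01, -5.81629291e+00, -2.80938935e+01,
        1.05516671e-02,  1.18307996e-02, -1.03124191e-05]), 'tool_pos': array([ 0.28458813, -0.58361518,  0.23027188]), 'orientation': array([ 9.74367649e-01,  2.24959434e-01, -1.84629069e-04, -9.50378982e-04]), 'force': array([-0.57350527,  1.61959632,  0.46271731]), 'wrist_torque': array([ 0.01089389, -0.01541468,  0.00263769]), 'opening': 0.08506140402328974}
scene {'mtx': array([[555.67930443,   0.        , 331.4820911 ],
       [  0.        , 555.67930443, 240.25337933],
       [  0.        ,   0.        ,   1.        ]]), 'eye': array([ 1.07400434, -0.54077158,  0.9026248 ]), 'rotation': array([ 0.84903454,  0.3725071 , -0.14261951, -0.34646571])}
side {'mtx': array([[439.5509703 ,   0.        , 324.59332128],
       [  0.        , 439.5509703 , 244.18930552],
       [  0.        ,   0.        ,   1.        ]]), 'eye': array([0.21254691, 0.63364806, 0.95350916]), 'rotation': array([-0.19591658,  0.91538242, -0.34242712,  0.08022091])}
{'mtx': array([[401.92086365,   0.        , 313.1213494 ],
       [  0.        , 401.92086365, 231.31142746],
       [  0.        ,   0.        ,   1.        ]]), 'eye': array([ 0.35233392, -0.5505774 ,  0.37387479]), 'rotation': array([ 0.83887975, -0.52361779, -0.0793937 ,  0.12570522])} 0.0187
```

View pics/scene0.png

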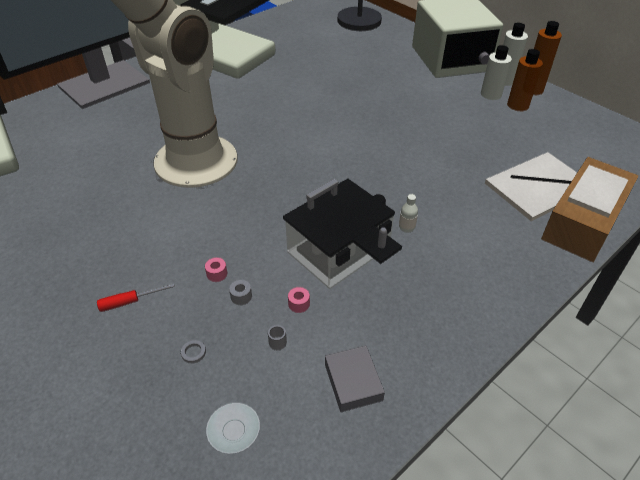

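View pics/side0.png

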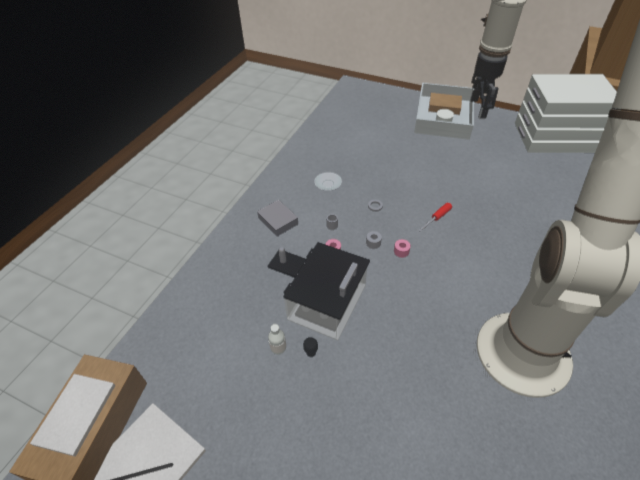

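The scene view shows the grey collar at about (240,292), the pink look-alikes at (216,268) and (299,299), the thin tube at (277,337), the flat ring at (193,351), and the post at (382,238). In the side view the collar is at (374,240), the post at (283,255) and the handle at (348,279). I'll zoom in for precise pixels.

```bash
cat > h.py <<'E'
from plant import arm
import numpy as np, cv2
from scipy.spatial.transform import Rotation as R
def ray(m,uv):
    d=np.linalg.inv(m["mtx"])@np.array([uv[0],uv[1],1.]); d=R.from_quat(m["rotation"]).apply(d); return np.array(m["eye"]),d/np.linalg.norm(d)
def onz(m,uv,z):
    e,d=ray(m,uv); return e+d*(z-e[2])/d[2]
def proj(m,p):
    c=R.from_quat(m["rotation"]).inv().apply(np.asarray(p,float)-m["eye"]); q=m["mtx"]@c; return q[:2]/q[2]
def tri(m1,u1,m2,u2):
    e1,d1=ray(m1,u1);e2,d2=ray(m2,u2)
    t=np.linalg.lstsq(np.c_[d1,-d2],e2-e1,rcond=None)[0]
    a,b=e1+d1*t[0],e2+d2*t[1]; return (a+b)/2,np.linalg.norm(a-b)
E
python3 - <<'E'
from h import *
S=cv2.imread("pics/scene0.png");D=cv2.imread("pics/side0.png")
def crop(im,x,y,w,h,W,H): return cv2.resize(im[y:y+h,x:x+w],(W,H),interpolation=cv2.INTER_CUBIC)
out=np.vstack([np.hstack([crop(S,215,270,50,40,375,300),crop(S,275,170,140,84,425,255+0) if 0 else crop(S,280,170,125,90,417,300)]),
 np.hstack([crop(D,350,225,50,40,375,300),crop(D,260,230,125,90,417,300)])])
cv2.imwrite("pics/z0.png",out)
ms,md=arm.camera_model("scene"),arm.camera_model("side")
print(onz(ms,(240,289),.03),onz(md,(374,237),.03))
print(tri(ms,(382.5,230),md,(282,249)))
print(tri(ms,(323,188),md,(348,277)))
E
```

```text
[ 0.44336286 -0.18478174  0.03      ] [ 0.44076763 -0.1779769   0.03      ]
(array([0.59834561, 0.05411711, 0.15198116]), np.float64(0.0021532025946973733))
(array([0.42356484, 0.06007046, 0.1421686 ]), np.float64(0.003297229622554209))
```

View pics/z0.png

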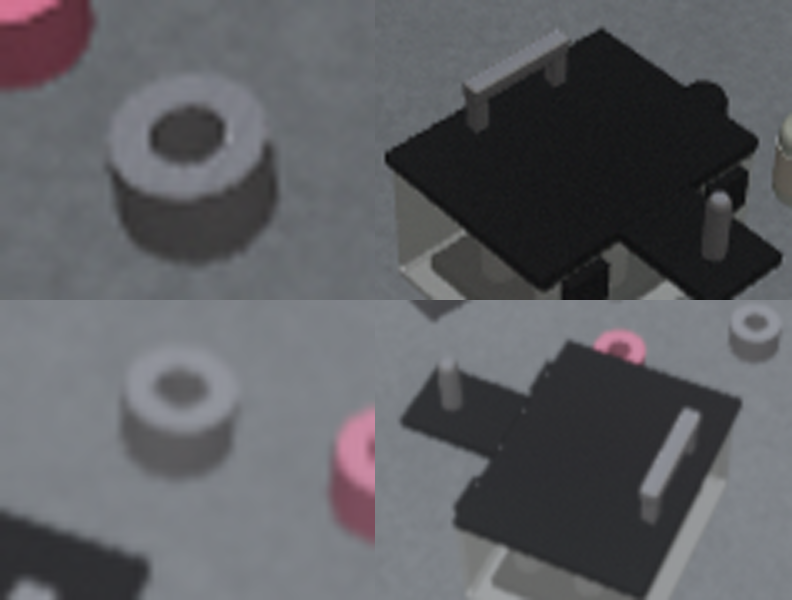

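```bash
python3 - <<'E'
from h import *
ms,md=arm.camera_model("scene"),arm.camera_model("side")
print("collar",onz(ms,(239.6,287.7),.03),onz(md,(373.6,236.3),.03),tri(ms,(239.6,287.7),md,(373.6,236.3)))
print("ptop",onz(ms,(382.7,229),.155),onz(md,(281.5,248.3),.155),tri(ms,(382.7,229),md,(281.5,248.3)))
f=lambda x,y:((x-375)/3.336+279.6,y/3.333+169.6); g=lambda x,y:((x-375)/3.336+259.6,(y-300)/3.333+229.6)
# handle top face corners ends z=.147
a=onz(ms,f(468,86),.147);b=onz(ms,f(563,37),.147);c=onz(md,g(691,412),.147);d=onz(md,g(652,490),.147)
print(a,b,c,d,(a+b)/2,(c+d)/2,np.linalg.norm(a-b),np.linalg.norm(c-d))
for p,q in((a,b),(c,d)): print(np.degrees(np.arctan2(*(p-q)[[1,0]])))
E1=onz(ms,f(388,157),.11);E2=onz(ms,f(602,29),.11);print("lid front",E1,E2,np.linalg.norm(E1-E2))
s=arm.get_state();print(R.from_quat(s["orientation"]).as_matrix().round(3))
m=arm.camera_model("wrist");T=R.from_quat(s["orientation"])
print("cam in tool",T.inv().apply(m["eye"]-s["tool_pos"]),(T.inv()*R.from_quat(m["rotation"])).as_matrix().round(3))
E
```

```text
collar [ 0.44011732 -0.1833739   0.03      ] [ 0.44272622 -0.18003238  0.03      ] (array([ 0.44156781, -0.18225011,  0.02935835]), np.float64(0.0038869911862672345))
ptop [0.59776216 0.05338116 0.155     ] [0.59987568 0.05549838 0.155     ] (array([0.59883381, 0.05440333, 0.15475868]), np.float64(0.002955634200012774))
[0.42200157 0.01628286 0.147     ] [0.42699321 0.09175802 0.147     ] [0.42535081 0.02135093 0.147     ] [0.42424663 0.09445376 0.147     ] [0.42449739 0.05402044 0.147     ] [0.42479872 0.05790234 0.147     ] 0.07564003998801973 0.0731111657520563
-93.7838145205064
-89.13464833211712
lid front [ 0.4068249  -0.03693462  0.11      ] [0.40666002 0.14777312 0.11      ] 0.18470780635728862
[[ 0.899  0.438 -0.001]
 [ 0.438 -0.899  0.002]
 [ 0.    -0.002 -1.   ]]
cam in tool [ 0.07537498 -0.00032671 -0.14352557] [[ 0.001 -0.956 -0.294]
 [ 1.     0.001  0.   ]
 [-0.    -0.294  0.956]]
```

```bash
cat >> h.py <<'E'
def goal(p,yaw,pitch=0.):
    """tool units from present pose to TCP p; yaw=angle of tool x in world (deg), tool down"""
    s=arm.get_state(); T=R.from_quat(s["orientation"])
    G=R.from_euler("z",yaw,degrees=True)*R.from_euler("x",180,degrees=True)
    if pitch: G=R.from_euler("y",pitch,degrees=True)*G
    d=np.asarray(p)-s["tool_pos"]
    print("shift now-axes",(T.inv().apply(d)/.025).round(2),"goal-axes",(G.inv().apply(d)/.025).round(2),"turn",((T.inv()*G).as_rotvec(degrees=True)/5).round(2))
    print("t",round(s["time_s"],2),"tcp",s["tool_pos"].round(4),"F",s["force"].round(1),"op",round(s["opening"],4),"q",s["qpos"].round(2))
E
python3 - <<'E'
from h import *
ms,md=arm.camera_model("scene"),arm.camera_model("side")
c=np.array([.4416,-.182])
for n,u,z in(("pinkA",(216,265),.03),("pinkB",(299,295),.03),("tube",(277,331),.036),("flat",(193,350),.01)):
    p=onz(ms,u,z)[:2];v=p-c;print(n,p.round(3),np.linalg.norm(v).round(3),np.degrees(np.arctan2(v[1],v[0])).round())
for yaw in(0,26,-30): goal([.4416,-.182,.13],yaw)
E
```

```text
pinkA [ 0.358 -0.183] 0.084 -179.0
pinkB [ 0.534 -0.107] 0.119 39.0
tube [ 0.575 -0.196] 0.135 -6.0
flat [ 0.488 -0.329] 0.154 -72.0
shift now-axes [ 12.69 -11.68   4.03] goal-axes [  6.28 -16.07   4.01] turn [-0.02  0.    5.2 ]
t 0.1 tcp [ 0.2846 -0.5837  0.2303] F [ 0.4 -0.4 -0.9] op 0.0854 q [ 1.38  0.5  -0.43  1.55  0.22  1.14 -0.21]
shift now-axes [ 12.69 -11.68   4.03] goal-axes [ 12.69 -11.69   4.01] turn [-0.02 -0.    0.  ]
t 0.1 tcp [ 0.2846 -0.5837  0.2303] F [ 0.4 -0.4 -0.9] op 0.0854 q [ 1.38  0.5  -0.43  1.55  0.22  1.14 -0.21]
shift now-axes [ 12.69 -11.68   4.03] goal-axes [ -2.6  -17.05   4.01] turn [-2.00e-02  1.00e-02  1.12e+01]
t 0.1 tcp [ 0.2846 -0.5837  0.2303] F [ 0.4 -0.4 -0.9] op 0.0854 q [ 1.38  0.5  -0.43  1.55  0.22  1.14 -0.21]
```

```bash
python3 -m pendant '[[1,-0.9,0,0,0,0],[1,-0.9,0,0,0,0],[1,-0.9,0,0,0,0],[1,-0.9,0,0,0,0],[1,-0.9,0,0,0,0],[1,-0.9,0,0,0,0],[1,-0.9,0,0,0,0],[1,-0.9,0,0,0,0],[1,-0.9,0,0,0,0],[1,-0.9,0,0,0,0]]' -1 60
python3 -m pendant '[[0,0,0.5,0,0,1],[0,0,0.5,0,0,1],[0,0,0.5,0,0,1],[0,0,0.5,0,0,1],[0,0,0.5,0,0,1],[0,0,0,0,0,0.2],[0,0,0,0,0,0]]'
python3 -c "
from h import *
goal([.4416,-.182,.13],0)"
```

```text
time_s: 1.1
tool_pos: [0.4111, -0.2709, 0.2311]
orientation: [0.974, 0.225, -0.0, -0.0]
force: [0.3, 0.0, -0.0]
opening: 0.0854
time_s: 1.8
tool_pos: [0.4109, -0.2721, 0.1687]
orientation: [1.0, 0.001, -0.0, -0.0]
force: [0.2, 0.1, 0.4]
opening: 0.0854
shift now-axes [ 1.24 -3.6   1.55] goal-axes [ 1.23 -3.6   1.55] turn [-0.01  0.01  0.02]
t 1.8 tcp [ 0.4109 -0.2721  0.1687] F [0.2 0.1 0.4] op 0.0854 q [ 0.96  0.31 -0.5   1.99  0.19  0.88 -1.21]
```

```bash
python3 -m pendant '[[0.3,-0.9,0.4,0,0,0],[0.3,-0.9,0.4,0,0,0],[0.3,-0.9,0.4,0,0,0],[0.33,-0.9,0.35,0,0,0],[0,0,0,0,0,0],[0,0,0,0,0,0]]'
python3 - <<'E'
from h import *
m=arm.camera_model("wrist");goal([.4416,-.182,.03],0)
im=arm.grab_frame("wrist");cv2.imwrite("pics/w1.png",im[:,:,::-1])
print(proj(m,[.4416,-.182,.03]),m["eye"])
E
```

```text
time_s: 2.4
tool_pos: [0.4423, -0.1823, 0.1307]
orientation: [1.0, 0.001, 0.0, 0.0]
force: [0.6, 0.1, 0.5]
opening: 0.0855
shift now-axes [-0.03 -0.01  4.03] goal-axes [-0.03 -0.01  4.03] turn [ 0.01 -0.01  0.03]
t 2.4 tcp [ 0.4423 -0.1823  0.1307] F [0.6 0.1 0.5] op 0.0855 q [ 0.78  0.35 -0.53  2.06  0.24  0.79 -1.45]
[313.06018998 232.56936334] [ 0.51736849 -0.18155448  0.27420416]
```

View pics/w1.png

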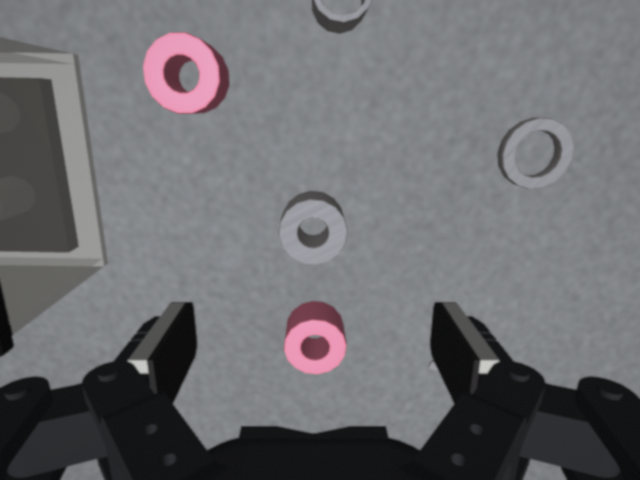

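The wrist view shows the grey collar with its top centre at (313,231). The prediction was (313,232.6), so they agree. The jaw path is clear, with the pink ring at (315,346) below the image centre. I'll descend and grip.

```bash
python3 -m pendant '[[0,0,0.8,0,0,0],[0,0,0.8,0,0,0],[0,0,0.8,0,0,0],[0,0,0.8,0,0,0],[0,0,0.8,0,0,0],[0,0,0.5,0,0,0],[0,0,0.4,0,0,0],[0,0,0.15,0,0,0],[0,0,0,0,0,0],[0,0,0,0,0,0]]'
python3 -m pendant '[[0,0,0,0,0,0],[0,0,0,0,0,0],[0,0,0,0,0,0],[0,0,0,0,0,0],[0,0,0,0,0,0],[0,0,0,0,0,0],[0,0,0,0,0,0],[0,0,0,0,0,0]]' 1 60
python3 -m pendant '[[0,0,-0.5,0,0,0],[0,0,-0.5,0,0,0],[0,0,-1,0,0,0],[0,0,-1,0,0,0],[0,0,-1,0,0,0],[0,0,-1,0,0,0],[0,0,-1,0,0,0],[0,0,-1,0,0,0],[0,0,0,0,0,0]]'
python3 - <<'E'
from h import *
m=arm.camera_model("wrist");goal([.599,.0545,.18],0)
im=arm.grab_frame("wrist");cv2.imwrite("pics/w2.png",im[:,:,::-1])
E
```

```text
time_s: 3.45
tool_pos: [0.4423, -0.1826, 0.0044]
orientation: [1.0, 0.0, 0.0, 0.0]
force: [-0.4, 0.6, -0.2]
opening: 0.0852
time_s: 4.25
tool_pos: [0.4421, -0.1824, 0.0046]
orientation: [1.0, 0.0, 0.0, 0.0]
force: [-2.2, 0.5, 7.5]
opening: 0.0425
time_s: 5.15
tool_pos: [0.444, -0.1831, 0.1826]
orientation: [1.0, 0.0, 0.003, 0.002]
force: [1.6, -0.3, -2.7]
opening: 0.0415
shift now-axes [ 6.2  -9.5   0.11] goal-axes [ 6.2  -9.5   0.11] turn [ 0.04 -0.07  0.  ]
t 5.15 tcp [ 0.444  -0.1831  0.1826] F [ 1.6 -0.3 -2.7] op 0.0415 q [ 0.83  0.27 -0.56  2.02  0.18  0.9  -1.41]
```

View pics/w2.png

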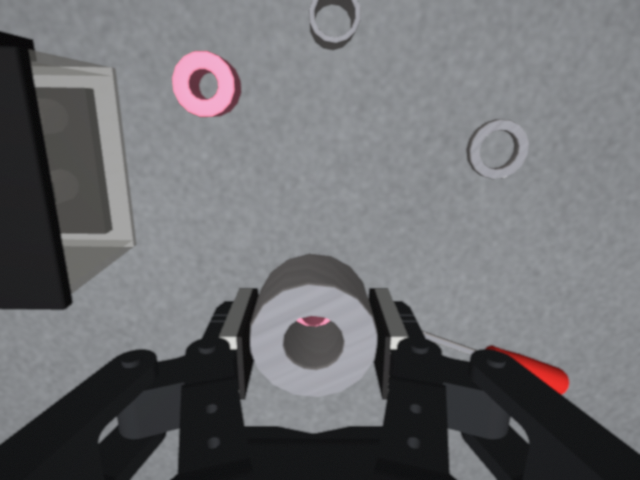

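The collar is held squarely, with its top centre at (314,341) between the pads. I'll move to just short of the post (about 60 mm to the side) and measure the post with the same camera.

```bash
python3 -m pendant '[[0.5,-0.5,0,0,0,0],[0.8,-0.9,0,0,0,0],[0.8,-0.9,0,0,0,0],[0.8,-0.9,0,0,0,0],[0.8,-0.9,0,0,0,0],[0.8,-0.9,0,0,0,0],[0.8,-0.9,0,0,0,0],[0.5,-0.6,0,0,0,0],[0.3,-0.3,0,0,0,0],[0.1,-0.1,0,0,0,0]]'
python3 -m pendant '[[0,0,0,0,0,0],[0,0,0,0,0,0],[0,0,0,0,0,0]]'
python3 - <<'E'
from h import *
m=arm.camera_model("wrist");goal([.599,.0545,.18],0);s=arm.get_state()
im=arm.grab_frame("wrist");cv2.imwrite("pics/w3.png",im[:,:,::-1])
print(proj(m,[.599,.0545,.155]),proj(m,[.599,.0545,.110]), "collar top pred at tcp",proj(m,s["tool_pos"]+[0,0,.0254]))
E
```

```text
time_s: 6.2
tool_pos: [0.5963, -0.0088, 0.1775]
orientation: [1.0, 0.001, -0.001, -0.0]
force: [-0.3, 1.1, -3.2]
opening: 0.0421
time_s: 6.5
tool_pos: [0.5961, -0.0113, 0.1787]
orientation: [1.0, -0.001, -0.0, 0.0]
force: [-0.1, 0.1, -2.6]
opening: 0.042
shift now-axes [ 0.11 -2.63 -0.06] goal-axes [ 0.11 -2.63 -0.05] turn [ 0.01  0.01 -0.02]
t 6.5 tcp [ 0.5961 -0.0113  0.1787] F [-0.1  0.1 -2.6] op 0.042 q [ 0.42  0.49 -0.58  1.74  0.31  1.01 -1.85]
[167.65066754 275.86051258] [195.47195974 243.52835258] collar top pred at tcp [314.26867797 341.90584246]
```

View pics/w3.png

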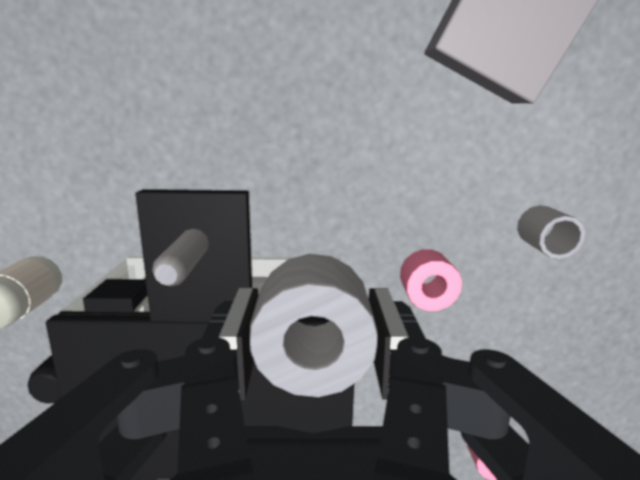

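The post tip is at about (168,272), predicted (168,276). Its foot is at about (195,240), and the held collar is at (314,341), predicted (314,342). I'll zoom once for accuracy.

```bash
python3 - <<'E'
from h import *
im=cv2.imread("pics/w3.png")
a=cv2.resize(im[220:300,140:220],(480,480),interpolation=cv2.INTER_CUBIC)
b=cv2.resize(im[280:400,240:390],None,fx=2,fy=4/2,interpolation=cv2.INTER_CUBIC)
o=np.zeros((480,780,3),np.uint8);o[:,:480]=a;o[:240,480:780]=b
cv2.imwrite("pics/z3.png",o)
E
```

```text
(no output)
```

View pics/z3.png

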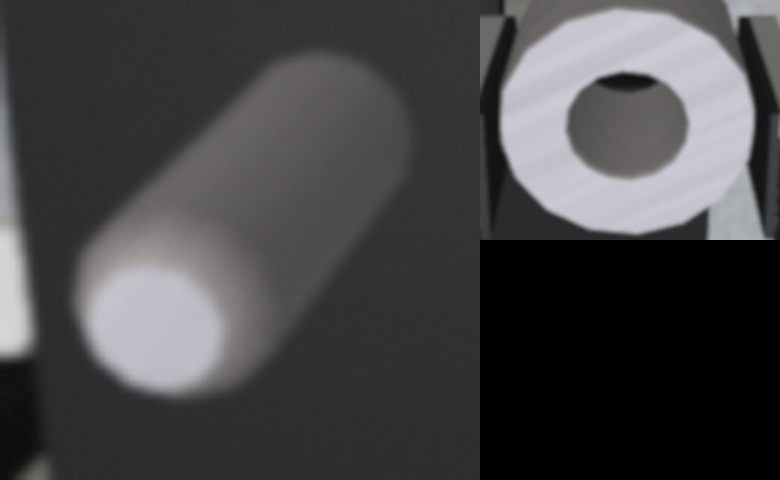

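```bash
python3 - <<'E'
from h import *
m=arm.camera_model("wrist");s=arm.get_state();z=s["tool_pos"][2]
t=onz(m,(165.4,274.3),.155);f=onz(m,(194.3,242.1),.110);c=onz(m,(313.5,340.5),z+.0254)
print(t,f,c,"move",(t-c)[:2],((t-c)[:2]/.025*[1,-1]).round(3)); goal([.599,.0545,.18],0)
# tail plate edges -> yaw
a=onz(m,(137,191),.11);b=onz(m,(248,191),.11);d=onz(m,(151,320),.11);print(np.degrees(np.arctan2(*(a-b)[:2])),np.linalg.norm(a-b),a,b,d)
E
```

```text
[0.59984969 0.05568083 0.155     ] [0.59995609 0.05532335 0.11      ] [ 0.59683488 -0.01088837  0.20420769] move [0.00301482 0.06656921] [ 0.121 -2.663]
shift now-axes [ 0.1  -2.63 -0.05] goal-axes [ 0.11 -2.63 -0.05] turn [ 0.01  0.   -0.02]
t 6.55 tcp [ 0.5963 -0.0111  0.1788] F [-0.3  1.  -2.4] op 0.0423 q [ 0.42  0.49 -0.58  1.74  0.31  1.01 -1.85]
0.06231510076051384 0.05947123663149763 [0.62888164 0.08348134 0.11      ] [0.62881696 0.02401014 0.11      ] [0.5512825  0.08525422 0.11      ]
```

```bash
python3 -m pendant '[[0.02,-0.5,0,0,0,0],[0.02,-0.8,0,0,0,0],[0.04,-0.8,0,0,0,0],[0.04,-0.46,0,0,0,0],[0,-0.1,0,0,0,0],[0,0,0,0,0,0],[0,0,0,0,0,0],[0,0,0,0,0,0]]'
python3 -c "
from h import *
goal([.5992,.0555,.155],0)"
```

```text
time_s: 7.35
tool_pos: [0.5998, 0.0551, 0.1787]
orientation: [1.0, -0.001, -0.0, 0.0]
force: [-0.1, 0.1, -3.5]
opening: 0.0419
shift now-axes [-0.03 -0.02  0.95] goal-axes [-0.03 -0.01  0.95] turn [ 0.01  0.   -0.02]
t 7.35 tcp [0.5998 0.0551 0.1787] F [-0.1  0.1 -3.5] op 0.0419 q [ 0.31  0.5  -0.59  1.72  0.32  1.02 -1.97]
```

```bash
python3 -m pendant '[[-0.02,-0.01,0.4,0,0,0],[0,0,0.4,0,0,0],[0,0,0.2,0,0,0],[0,0,0.2,0,0,0],[0,0,0.1,0,0,0],[0,0,0,0,0,0]]'
python3 -m pendant '[[0,0,0.2,0,0,0],[0,0,0.2,0,0,0],[0,0,0.2,0,0,0],[0,0,0,0,0,0]]'
```

```text
time_s: 7.95
tool_pos: [0.5993, 0.0565, 0.1458]
orientation: [1.0, -0.0, -0.0, 0.0]
force: [0.6, -1.7, -4.3]
opening: 0.0422
time_s: 8.35
tool_pos: [0.5993, 0.0565, 0.1305]
orientation: [1.0, -0.0, -0.0, 0.0]
force: [2.1, -1.7, -4.2]
opening: 0.0421
```

```bash
python3 -m pendant '[[0,0.03,0.2,0,0,0],[0,0,0.2,0,0,0],[0,0,0.12,0,0,0],[0,0,0,0,0,0]]'
python3 -m pendant '[[0,0,0.06,0,0,0],[0,0,0.04,0,0,0],[0,0,0,0,0,0]]'
```

```text
time_s: 8.75
tool_pos: [0.599, 0.0561, 0.1177]
orientation: [1.0, 0.0, -0.0, -0.0]
force: [0.9, -0.6, -4.2]
opening: 0.0422
time_s: 9.05
tool_pos: [0.5992, 0.0563, 0.1158]
orientation: [1.0, 0.0, -0.0, -0.0]
force: [1.0, -0.4, -3.3]
opening: 0.0419
```

```bash
python3 -m pendant '[[0,0,0.04,0,0,0],[0,0,0.02,0,0,0],[0,0,0,0,0,0]]'; python3 -m pendant '[[0,0,0.03,0,0,0],[0,0,0,0,0,0],[0,0,0,0,0,0]]'
```

```text
time_s: 9.35
tool_pos: [0.5993, 0.0563, 0.1147]
orientation: [1.0, 0.0, 0.0, 0.0]
force: [-1.3, -0.5, 0.2]
opening: 0.0425
time_s: 9.65
tool_pos: [0.5993, 0.0563, 0.1146]
orientation: [1.0, 0.0, 0.0, 0.0]
force: [-2.9, -2.2, 6.5]
opening: 0.0419
```

Contact at TCP z = 0.1147, which matches the plate height. I'll release in small opening steps, then go up.

```bash
python3 -m pendant '[[0,0,0,0,0,0],[0,0,0,0,0,0],[0,0,0,0,0,0],[0,0,0,0,0,0],[0,0,0,0,0,0]]' -1 60
python3 -m pendant '[[0,0,-0.4,0,0,0],[0,0,-0.6,0,0,0],[0,0,-0.8,0,0,0],[0,0,-0.8,0,0,0],[0,0,-0.8,0,0,0],[0,0,-0.6,0,0,0],[0,0,0,0,0,0],[0,0,0,0,0,0]]'
python3 - <<'E'
from h import *
goal([.425,.056,.19],90);goal([.425,.056,.19],-90)
m=arm.camera_model("wrist")
im=arm.grab_frame("wrist");cv2.imwrite("pics/w4.png",im[:,:,::-1])
print(proj(m,[.5998,.0555,.14]),proj(m,[.5998,.0555,.155]),proj(m,[.5998,.0775,.14]))
E
```

```text
time_s: 10.15
tool_pos: [0.5992, 0.0562, 0.1134]
orientation: [1.0, 0.0, -0.0, -0.0]
force: [-0.7, 0.1, -0.5]
opening: 0.0854
time_s: 10.95
tool_pos: [0.5993, 0.056, 0.2139]
orientation: [1.0, -0.0, 0.0, 0.0]
force: [0.2, 0.1, 0.0]
opening: 0.0853
shift now-axes [-6.97  0.    0.95] goal-axes [-0.   -6.97  0.96] turn [ 1.0e-02 -0.0e+00 -1.8e+01]
t 10.95 tcp [0.5993 0.056  0.2139] F [0.2 0.1 0. ] op 0.0853 q [ 0.32  0.47 -0.61  1.69  0.3   1.08 -1.95]
shift now-axes [-6.97  0.    0.95] goal-axes [0.   6.97 0.96] turn [-0.0e+00 -1.0e-02  1.8e+01]
t 10.95 tcp [0.5993 0.056  0.2139] F [0.2 0.1 0. ] op 0.0853 q [ 0.32  0.47 -0.61  1.69  0.3   1.08 -1.95]
[314.56726332 244.52247264] [314.68308309 253.6066578 ] [276.08504015 244.50963879]
```

View pics/w4.png

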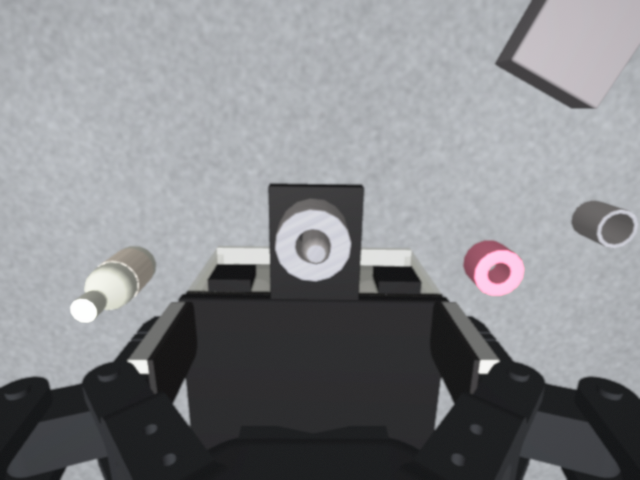

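The wrist view shows the collar seated on the tail plate, centred at (314,244) with the post at (315,246); both match the prediction. Next is the handle: yaw 90°.

```bash
python3 -m pendant '[[-0.5,0,0,0,0,0],[-0.9,0,0,0,0,0],[-1,0,0,0,0,0],[-1,0,0,0,0,0],[-1,0,0,0,0,0],[-1,0,0,0,0,0],[-0.9,0,0,0,0,0],[-0.6,0,0,0,0,0],[0,0,0,0,0,-1],[0,0,0,0,0,-1]]'
python3 -m pendant '[[0,0,0,0,0,-1],[0,0,0,0,0,-1],[0,0,0,0,0,-1],[0,0,0,0,0,-1],[0,0,0,0,0,-1],[0,0,0,0,0,-1],[0,0,0,0,0,-1],[0,0,0,0,0,-1],[0,0,0,0,0,-1],[0,0,0,0,0,-1]]'
python3 -m pendant '[[0,0,0,0,0,-1],[0,0,0,0,0,-1],[0,0,0,0,0,-1],[0,0,0,0,0,-1],[0,0,0,0,0,-1],[0,0,0,0,0,-1],[0,0,0,0,0,0],[0,0,0,0,0,0],[0,0,0,0,0,0]]'
python3 - <<'E'
from h import *
goal([.425,.056,.19],90)
m=arm.camera_model("wrist")
im=arm.grab_frame("wrist");cv2.imwrite("pics/w5.png",im[:,:,::-1])
print([proj(m,[.425,y,.147]).round(1) for y in(.016,.056,.096)])
E
```

```text
time_s: 12.0
tool_pos: [0.4255, 0.0558, 0.2127]
orientation: [0.996, 0.089, -0.001, 0.0]
force: [0.5, -0.0, -1.3]
opening: 0.0851
time_s: 13.0
tool_pos: [0.4259, 0.056, 0.2126]
orientation: [0.865, 0.502, -0.001, -0.001]
force: [0.2, -0.2, 0.2]
opening: 0.0855
time_s: 13.9
tool_pos: [0.4265, 0.0561, 0.2132]
orientation: [0.708, 0.707, -0.0, -0.0]
force: [0.7, 0.0, -0.4]
opening: 0.0855
shift now-axes [-0.   -0.06  0.93] goal-axes [-0.   -0.06  0.93] turn [-0.01 -0.   -0.02]
t 13.9 tcp [0.4265 0.0561 0.2132] F [ 0.7  0.  -0.4] op 0.0855 q [ 0.63  0.17 -0.89  2.08  0.16  0.96 -0.35]
[array([310.3, 314.8]), array([310.1, 250.2]), array([309.9, 178.4])]
```

View pics/w5.png

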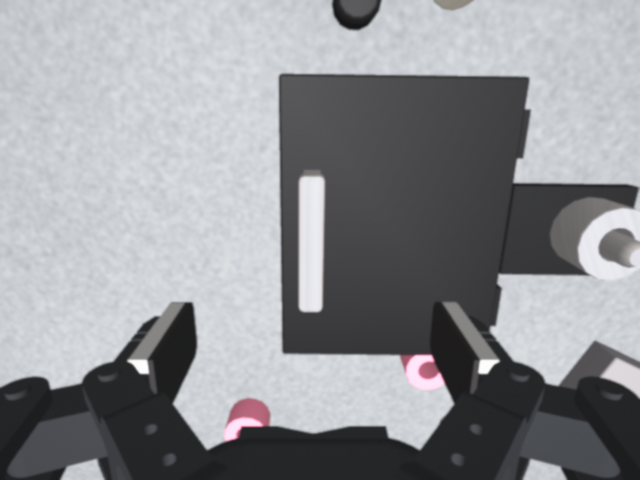

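The handle bar shows at columns 298–325, rows 175–312, so its middle is near (0.4257, 0.058), in line with the first estimate. I'll descend and grip.

```bash
python3 -m pendant '[[0.08,-0.03,0.6,0,0,0],[0,0,0.8,0,0,0],[0,0,0.8,0,0,0],[0,0,0.7,0,0,0],[0,0,0.4,0,0,0],[0,0,0.2,0,0,0],[0,0,0.13,0,0,0],[0,0,0,0,0,0],[0,0,0,0,0,0]]'
python3 -m pendant '[[0,0,0,0,0,0],[0,0,0,0,0,0],[0,0,0,0,0,0],[0,0,0,0,0,0],[0,0,0,0,0,0],[0,0,0,0,0,0],[0,0,0,0,0,0],[0,0,0,0,0,0],[0,0,0,0,0,0]]' 1 80
python3 - <<'E'
from h import *
goal([.4257,.058,.122],90)
# handle arc
s=arm.get_state();g=np.array([-.125,.04])
for th in(.01,.03,.06,.1,.14):
    # raise front: rotate about +y by +th: x'=x c+z s, z'=-x s+z c
    c,S=np.cos(th),np.sin(th);n=lambda v:np.array([v[0]*c+v[1]*S,-v[0]*S+v[1]*c])
    t=g+[0,-.0187];print(th,"bar",(n(g)-g).round(4),"tcp",((n(t)-t)/.025).round(3),"turn units",round(np.degrees(th)/5,3))
T=R.from_quat(s["orientation"]);print("world +y in tool",T.inv().apply([0,1,0]).round(2),"world x in tool",T.inv().apply([1,0,0]).round(2))
E
```

```text
time_s: 14.85
tool_pos: [0.4265, 0.0582, 0.1233]
orientation: [0.707, 0.707, 0.0, 0.0]
force: [-0.1, 0.4, -0.8]
opening: 0.0854
time_s: 15.75
tool_pos: [0.4251, 0.0581, 0.123]
orientation: [0.707, 0.707, -0.001, -0.0]
force: [-3.7, -0.5, 7.4]
opening: 0.0125
shift now-axes [-0.    0.02  0.04] goal-axes [-0.    0.02  0.04] turn [-0.02  0.01 -0.01]
t 15.75 tcp [0.4251 0.0581 0.123 ] F [-3.7 -0.5  7.4] op 0.0125 q [ 0.51  0.34 -0.81  2.17  0.35  0.77 -0.53]
0.01 bar [0.0004 0.0012] tcp [0.009 0.05 ] turn units 0.115
0.03 bar [0.0013 0.0037] tcp [0.028 0.15 ] turn units 0.344
0.06 bar [0.0026 0.0074] tcp [0.06  0.298] turn units 0.688
0.1 bar [0.0046 0.0123] tcp [0.11  0.495] turn units 1.146
0.14 bar [0.0068 0.0171] tcp [0.168 0.689] turn units 1.604
world +y in tool [ 1. -0. -0.] world x in tool [ 0.  1. -0.]
```

The bar is gripped (opening 12.5 mm) at the expected spot. I'll pull along the hinge arc in small increments.

```bash
python3 -m pendant '[[0,0.005,-0.05,0.11,0,0],[0,0.005,-0.05,0.11,0,0],[0,0.01,-0.05,0.11,0,0],[0,0.01,-0.05,0.11,0,0],[0,0,0,0,0,0],[0,0,0,0,0,0]]'
python3 -m pendant '[[0,0.01,-0.05,0.11,0,0],[0,0.01,-0.05,0.11,0,0],[0,0,0,0,0,0],[0,0,0,0,0,0]]'
```

```text
time_s: 16.35
tool_pos: [0.4251, 0.0581, 0.1258]
orientation: [0.707, 0.707, -0.015, -0.016]
force: [1.7, 1.8, -18.2]
opening: 0.0123
time_s: 16.75
tool_pos: [0.4264, 0.058, 0.1303]
orientation: [0.707, 0.707, -0.021, -0.021]
force: [-3.8, 0.3, -7.5]
opening: 0.0123
```

```bash
python3 -m pendant '[[0,0.01,-0.05,0.11,0,0],[0,0.01,-0.05,0.11,0,0],[0,0.01,-0.05,0.11,0,0],[0,0.01,-0.05,0.11,0,0],[0,0,0,0,0,0],[0,0,0,0,0,0]]'
python3 -m pendant '[[0,0.01,-0.05,0.11,0,0],[0,0.01,-0.05,0.11,0,0],[0,0.01,-0.05,0.11,0,0],[0,0.01,-0.05,0.11,0,0],[0,0,0,0,0,0],[0,0,0,0,0,0],[0,0,0,0,0,0]]'
python3 - <<'E'
from h import *
s=arm.get_state();z=R.from_quat(s["orientation"]).apply([0,0,1]);print(s["tool_pos"],"pitch",np.arctan2(-z[0],-z[2]),s["force"],s["opening"])
for n in("side","wrist"):
    cv2.imwrite(f"pics/{n}9.png",arm.grab_frame(n)[:,:,::-1])
a=cv2.imread("pics/side9.png")[180:360,220:440];b=cv2.imread("pics/wrist9.png")
cv2.imwrite("pics/f9.png",np.hstack([cv2.resize(a,(440,360),interpolation=cv2.INTER_CUBIC),cv2.resize(b,(360,360)) if 0 else b[:360,200:560]]))
E
```

```text
time_s: 17.35
tool_pos: [0.4278, 0.058, 0.1352]
orientation: [0.706, 0.706, -0.035, -0.035]
force: [-5.2, 0.7, -7.0]
opening: 0.0121
time_s: 18.05
tool_pos: [0.4293, 0.058, 0.1401]
orientation: [0.705, 0.705, -0.049, -0.048]
force: [-6.4, 0.3, -6.3]
opening: 0.0125
[0.42926556 0.05795338 0.14009397] pitch 0.1371503815276054 [-6.35069013  0.33192002 -6.25180741] 0.012485675507817819
```

View pics/f9.png

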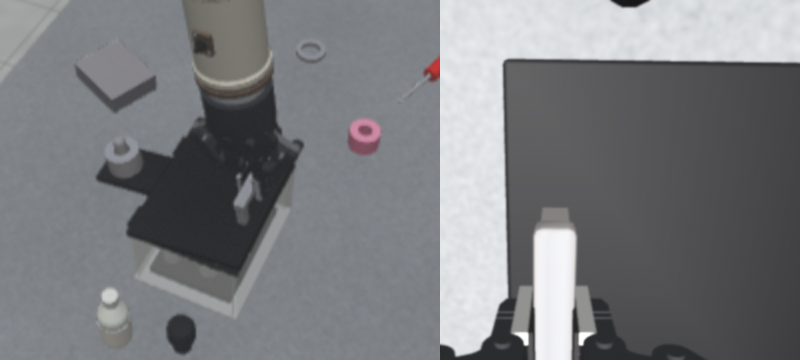

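The picture shows the pads on the bar, the lid slightly raised and the collar around the post. The tool has risen 17 mm and pitched 0.137 rad, which agree with a gap of about 20 mm. I'll let it settle, check it is steady, and hand in.

```bash
python3 -m pendant '[[0,0,0,0,0,0],[0,0,0,0,0,0],[0,0,0,0,0,0],[0,0,0,0,0,0],[0,0,0,0,0,0]]'
python3 -c "
from plant import arm
s=arm.get_state();print(s['tool_pos'],abs(s['joint_vel']).max(),s['force']);print(arm.finish_job())"
```

```text
time_s: 18.65
tool_pos: [0.4293, 0.0579, 0.1401]
orientation: [0.705, 0.705, -0.049, -0.048]
force: [-5.7, 0.2, -7.2]
opening: 0.0126
[0.42926982 0.05792479 0.14010376] 0.0008308061693448888 [-5.68335735  0.23027292 -7.20086057]
the job is handed in; nothing more can be done
None
```

The job is handed in at about 18.7 s of the 58 s allowed; handing in reports no verdict.

- **Collar:** I put the grey steel collar over the post and let go with the lid shut. It touched down at a tool height that put its underside on the tail plate. The wrist picture afterwards showed it centred around the post.
- **Lid:** I gripped the bar handle and pulled along the hinge arc. The gasket let go after a pull of about 18 N, and the lid did not fly open. I then raised it to about 0.137–0.14 rad, a gap of about 20 mm.
- **Last checks:** The tool had risen 17.1 mm and pitched 0.137 rad, and the two agree. It was still holding the bar (opening 12.6 mm, steady pull of about 7 N) and the joints were practically still. The collar was on the post in the side view.
- **Not checked directly:** The hinge angle is worked out from the tool pose, not read. I did not remeasure the bystanders. The ones visible in the last pictures showed no sign of having moved, and the tool never went close to them.
- **Small disagreements:** The opening read 42 mm on the 44 mm collar and 12.5 mm on the 14 mm bar. A sideways force of about 6 N remained in the grip at the end. The two fixed cameras differed by up to 4 mm, so I used the wrist camera for the fit.

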